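Slide the warmed pot under the stirrer and let the paddle in

ROBOT

A 6-joint arm with a two-finger parallel gripper is mounted at the origin on a cart in front of the work surface, level with it; the furniture and walls round the work are solid. World frame = base frame: x ahead of the robot, y to its left, z up, the work surface at z = 0. Lengths are in m, angles in rad, forces in N, time in s.
With the tool pointing down it reaches from about 0.275 to 0.775 m from the base axis. Payload 14.6 kg.
Tool frame: the origin (TCP) lies at the centre of the arm's flange, where the gripper is bolted on; the fingertips stand 173 mm ahead of it and the grasp point (between the pads) lies 155 mm ahead of it (robot.tip_reach is the distance from the TCP to the fingertips, in m); z points along the fingers, x is the direction in which the jaws open and shut, and the axes are right-handed (so a half turn about z gives the same grasp; the last joint's range is limited). The gripper opens to 85 mm and grips with 20 to 120 N. Pads are 22 mm wide; open, the fingers measure 114 mm over their backs; the gripper's body (76 mm by 85 mm) begins 54 mm behind the grasp point. The pads swing forward as they close: fully open they stand 13 mm farther back than shut.
Start: joints at [-1.372, 0.263, -0.048, 1.259, 0, 1.415], TCP at [0.182, -0.492, 0.405] pointing down, gripper open.
Joint ranges: [-2.65, 2.65], [-0.89, 1.7], [-1.18, 1.37], [-2.13, 2.11], [-1.35, 1.29], [-3.14, 3.14]. Speed limits (rad/s): [1.89, 1.89, 2.57, 2.79, 3.14, 3.14].

INTERFACE

Orientations are given as a unit quaternion [w, x, y, z].
In Python, from bench import robot gives the robot as it stands.
- The arm moves only by the tool drive_tool, never from a script. Its argument "steps" is a list that holds one entry, the list of rows, each a list of 4 numbers: the shift along the world's x, y, z in mm, then the turn about the world's z in rad. A call has 1 to 12 rows; each row is the pose to reach, as a shift and turn from the pose commanded when the call began; what a row does not reach only later rows make up. A row lasts 1/12 s, in which the tool goes at most 41.7 mm and 7.16 degrees, less where a joint would pass 70% of its speed; a pose out of reach is approached as far as the arm can. A call with a gripper value outside its range is refused whole. "hand" is the opening, from -1 (shut) to 1 (fully open), set as the call begins (left out, the last holds). The fingers move at their own pace and stop on an object; "newtons" is the grip in N (left out, the last holds). Time passes only in rows, so rows that repeat a pose let the fingers close. It gives the time, the measured TCP pose, the force and the opening at its end, in the units of the state.
- robot.observe(): the state, without advancing time (a new reading comes with each control period).
- robot.camera(name): name is "side" or "top"; returns a dict with "img" (384x512x3 uint8, blue, green, red), "z_map" (384x512 float32, m along the optical axis (not along the pixel's ray), 0 where there is no reading), "fov_y" (degrees; the focal length in pixels is half the picture's height over the tangent of half this angle, whatever the lens; pixels are square), "cx", "cy" (the principal point, pixels), "rvec" (rotation vector, rad) and "tvec" (3), from world to camera coordinates, as OpenCV has them. Camera axes: x right, y down, z forward; pixel columns grow to the right and rows downward; lengths in m; the calibration is good to about 2 mm. A picture is of the moment at which its call begins.
- robot.job_done(): hands the job in, once; it reports no verdict.
The state is a dict: "t": time; "qpos": joint angles; "dq": joint speeds; "joint_torque": joint torques, N m; "tool_pos": TCP position; "eef_rot": TCP orientation; "wrist_force": force on the tool from outside, world axes, zero at the start; "torque": the same for the moment, N m; "opening": opening from 0.0 (shut) to 1.0 (fully open).
Only numpy, scipy, OpenCV 4.12 (cv2) and the standard library are available. Lean on these libraries where they do the work, as an engineer would, in place of code of your own. Each camera call takes 0.05 s, during which the arm holds its last target.

TASK

Slide the covered pot along the heating plate, without lifting or tipping it, from the ring where it warmed to the ring under the raised stirrer, with its handle still to the front. Then turn the stirrer's shaft by the black wing on top until the flat paddle lines up with the slot in the pot's lid, and lower the stirrer fully home so that the paddle passes through the slot without being forced against the lid. Leave the jar, beaker and thermometer where they are.

Things in the scene. Friction and masses are not known exactly. Their poses are not given: they have to be found in the camera images.
- hotplate: White two-place heating plate, 216 (x) x 340 (y) x 32 mm, fixed. Its top is black glass at 32 mm above the worktop with two pale rings of 115 mm diameter, 160 mm apart along its y. Origin: centre of its underside; +x points to its rear, y along its length; its control knobs are on the front (-x).
- stirrer_stand: Square 22 mm rod of the stirrer, on the heating plate's rear behind one of the rings. Origin: on the glass, centre of the ring under the stirrer, on the shaft's axis; axes as the plate's; rod 94 mm behind (+x), its top 263 mm above the worktop. The white head overhangs the ring: 80 mm wide, from 75 mm in front of the axis back to the rod; underside 162 mm, top 198 mm above the worktop (raised).
- stirrer_head (a joint): Height of the stirrer head on its rod, m: 0 raised (start), 0.044 fully lowered on its stop; grows downward. The head carries the shaft, wing and paddle down with it. It stays where it is left and needs about 7 N to push down, 13 N to pull up.
- stirrer_shaft (a joint): Turn of the stirrer's shaft, rad: positive is anticlockwise seen from above; at 0 and at pi the paddle's broad side and the wing lie along the heating plate's x (front to rear). Turns freely by hand with a little friction (0.06 N m) and stays where it is left; no stop in the turns needed here.
- wing_grip (a point): Middle of the black wing on top of the shaft, by which it is turned: 56 mm long (its x), 14 mm thick (its y), 36 mm high, narrowing to 30 mm at its foot; with the head raised this point is 227 mm above the worktop and the wing's top is 14 mm above it, the flat top of its steel boss 21 mm below. The wing is parallel to the paddle.
- paddle: Flat steel paddle at the lower end of the shaft: 38 mm broad (its x), 5 mm thick (its y), 26 mm high, on an 8 mm round shaft. Origin: middle of its lower edge, on the shaft's axis; 107 mm above the worktop while raised, 9 mm above the pot's lid; fully lowered it is 35 mm below the lid's top.
- pot: Round steel pot with a flat lid fixed on by clips, 100 mm diameter (lid 105), 66 mm high, about 0.6 kg, standing on the glass on the ring that is not under the stirrer. Origin: centre of its underside; the handle points to its -x.
- pot_grip (a point): Grip point on the axis of the pot's black round handle, a level bar 19 mm thick, 70 mm long: 102 mm from the pot's axis along the pot's -x, 46 mm above the pot's underside (78 mm above the worktop); the bar runs 40 mm from there towards the pot, 30 mm outward. Under the stirrer's head a gripper here must lean back from the pot, 20 to 45 degrees from vertical.
- pot_slot (a point): Centre of the slot in the lid, at the height of the lid's top (98 mm above the worktop), on the pot's axis. The slot is 52 mm long (its x, in line with the handle) and 16 mm wide (its y), the lid 6 mm thick, the pot hollow below.
- sample_jar: Bystander: wide jar of green fuel with white cap, 111 mm diameter, 147 mm high. Origin: centre of its underside.
- beaker: Bystander: 50 mm glass beaker, 59 mm high, at the left front. Origin: centre of its underside.
- probe_meter: Bystander: olive hand thermometer lying in front of the heating plate, 129 x 64 x 23 mm. Origin: centre of its underside.

How it is judged:
On the way, in this order (a step that is already met when the one before it is completed fails the run):
1. the pot stands on the ring under the raised stirrer, handle to the front, paddle still across the slot (horizontal distance between pot_slot and paddle below 0.008 m and value of joint stirrer_head below 0.006 m and angle between the x axis of pot_slot and the x axis of hotplate, either way round below 0.5 rad), for 0.3 s.
2. the shaft is turned so that the paddle lines up with the slot, before it is lowered into it (angle between the x axis of paddle and the x axis of pot_slot, either way round below 0.22 rad and value of joint stirrer_head below 0.009 m), for 0.1 s.
At the end, for the whole second after the job is handed in: The stirrer head is within 4 mm of its lower stop with the paddle through the slot, the pot standing flat and at rest on the ring under it, its axis within 10 mm of the shaft's, its handle within 0.5 rad of straight to the front of the heating plate (value of joint stirrer_head above 0.04 m and horizontal distance between pot_slot and paddle below 0.01 m and angle between the x axis of paddle and the x axis of pot_slot, either way round below 0.3 rad and angle between the x axis of pot_slot and the x axis of hotplate, either way round below 0.5 rad and angle between pot_slot's own z axis and vertical below 0.05 rad and height (world z) of pot_slot between 0.095 and 0.101 m and linear speed of pot below 0.01 m/s); the robot touches nothing.
It fails at once if the pot is lifted off the glass (height (world z) of pot_slot above 0.105 m).
It fails at once if the pot is tipped (angle between pot_slot's own z axis and vertical above 0.12 rad).
It fails at once if the paddle is forced against the lid (contact force between paddle and pot above 25 N).
It fails at once if the jar, beaker or thermometer is shifted (distance of any of sample_jar, beaker, probe_meter from where it was at the start of the episode above 0.02 m).
It also fails if it takes over 61 s, if anything falls off the work surface, if the arm or the gripper's body presses on something with over 40 N, if the wrist force passes 120 N, or if a joint passes its speed limit or range.

## Working session

There is one attempt and no reset: what is moved stays moved. The work goes in short steps, Python scripts to look and compute and a tool call to move; the robot and the scene stay as the last step left them, time stands still between calls to the robot, and variables do not carry over. Pictures are saved under pics/ and viewed, and the job is handed in when it is done.

Besides the shell and the picture viewer there is one more tool, called after "Emit:" as name(argument=value, ...), one argument or row to a line, values as JSON. drive_tool: Moves the arm, as the interface text tells. Its arguments: {"type":"object","properties":{"steps":{"type":"array"},"hand":{"type":"number"},"newtons":{"type":"number"}},"required":["steps"]}

```bash
ls; mkdir -p pics
python3 - <<'E'
from bench import robot
import cv2,numpy as np
print(robot.observe())
for n in("side","top"):
    c=robot.camera(n); cv2.imwrite(f"pics/{n}0.png",c["img"]); np.savez(f"{n}0.npz",**c)
    print(n,c["fov_y"],c["cx"],c["cy"],c["rvec"],c["tvec"])
E
```

```text
pics
{'t': 0.0, 'qpos': array([-1.37232067e+00,  2.63573165e-01, -4.89399968e-02,  1.25942710e+00,
        1.25244290e-05,  1.41551492e+00]), 'dq': array([-0.00054552, -0.00080601,  0.00085013, -0.00200772, -0.00213068,
       -0.00156796]), 'joint_torque': array([-8.38361721e-04, -6.37618303e+01,  3.84569299e+01,  1.35138561e-02,
       -3.03156112e-04,  8.98151740e-07]), 'tool_pos': array([ 0.18186094, -0.49240127,  0.40419783]), 'eef_rot': array([-4.00134990e-04,  8.20495036e-01, -5.71653364e-01, -4.08749104e-04]), 'wrist_force': array([-0.13684873,  0.02464501, -0.12488837]), 'torque': array([-0.01311704,  0.00026019, -0.04068288]), 'opening': 0.9973709747579397}
side 42.3825805368579 252.1975449729357 185.7434971585631 [ 1.9547587  -0.04642475  0.00410532] [-0.48016163  0.16723394  1.20657305]
top 56.57122933977911 257.4367471260112 191.57515777981794 [ 2.1801253  -2.197719    0.08358903] [0.03376943 0.4999899  1.02165357]
```

View pics/side0.png

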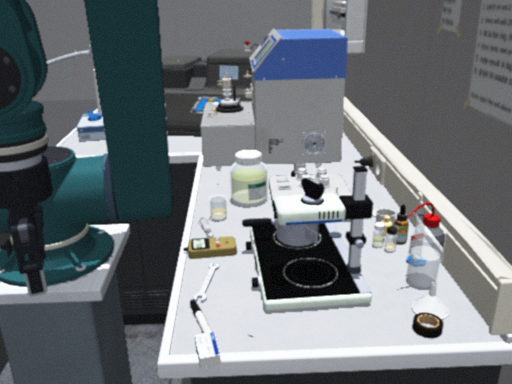

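View pics/top0.png

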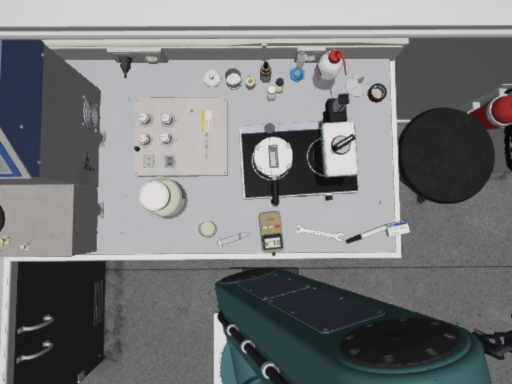

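```bash
cat > h.py <<'E'
import cv2,numpy as np
def load(n): return dict(np.load(n,allow_pickle=True))
def px2w(c,u,v,z):
    f=192/np.tan(np.radians(float(c["fov_y"]))/2); R=cv2.Rodrigues(c["rvec"])[0]; t=np.ravel(c["tvec"])
    d=R.T@np.array([(u-c["cx"])/f,(v-c["cy"])/f,1]); o=-R.T@t
    return o+d*(z-o[2])/d[2]
def w2px(c,p):
    f=192/np.tan(np.radians(float(c["fov_y"]))/2); R=cv2.Rodrigues(c["rvec"])[0]; t=np.ravel(c["tvec"])
    q=R@np.array(p)+t; return np.array([q[0]/q[2]*f+c["cx"],q[1]/q[2]*f+c["cy"]])
def cloud(c):
    f=192/np.tan(np.radians(float(c["fov_y"]))/2); R=cv2.Rodrigues(c["rvec"])[0]; t=np.ravel(c["tvec"])
    z=c["z_map"]; v,u=np.mgrid[:384,:512]
    P=np.stack([(u-c["cx"])/f*z,(v-c["cy"])/f*z,z],-1)-t
    return P@R
def crop(c,x0,y0,x1,y1,k,name):
    cv2.imwrite(name,cv2.resize(c["img"][y0:y1,x0:x1],None,fx=k,fy=k,interpolation=cv2.INTER_CUBIC))
E
python3 - <<'E'
from h import *
t=load("top0.npz");s=load("side0.npz")
crop(t,230,85,370,215,5,"pics/t0c.png"); crop(s,220,150,380,310,4,"pics/s0c.png")
E
```

```text
(no output)
```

View pics/t0c.png

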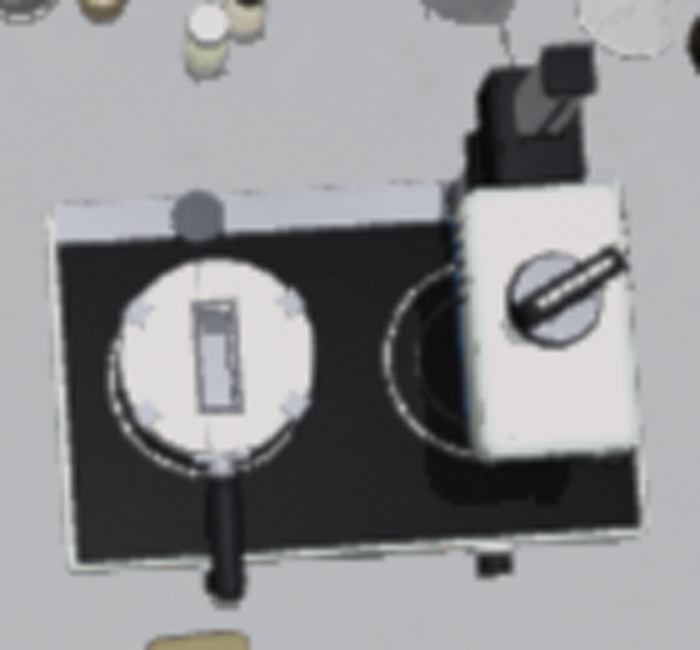

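View pics/s0c.png

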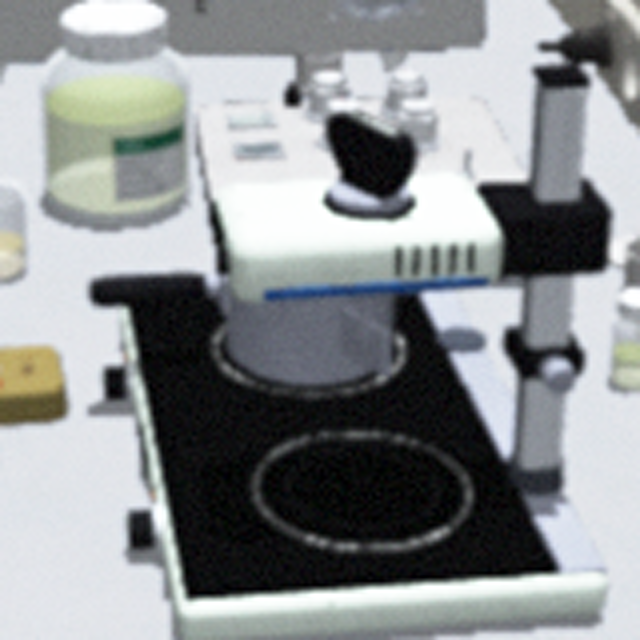

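Run:
```python
from h import *
np.set_printoptions(precision=4,suppress=True)
t=load("top0.npz");s=load("side0.npz")
T=lambda u,v,z:px2w(t,u/5+230-0.4,v/5+85-0.4,z)
S=lambda u,v,z:px2w(s,u/4+220-.4,v/4+150-.4,z)
c=[T(52,210,.032),T(72,568,.032),T(640,535,.032)]
for p in c: print(p)
a=np.array(c); print(np.linalg.norm(a[0]-a[1]),np.linalg.norm(a[1]-a[2]))
d1=a[1]-a[2]; print("y dir deg from +y",np.degrees(np.arctan2(-d1[0],d1[1])))
d=a[0]-a[1]; print("x dir",np.degrees(np.arctan2(d[1],d[0]))); print("centre",(a[0]+a[2])/2)
print("slot",T(217.5,356.5,.098))
m1=T(213.5,301.5,.098);m2=T(221.5,411.5,.098);print("slot dir",np.degrees(np.arctan2(*(m1-m2)[1::-1])),np.linalg.norm(m1-m2))
print("handle end top",T(226,590,.078+.0), T(222,500,.08))
print("boss",T(555,300,.206))
w=[T(520,322,.241),T(622,258,.241)];print("wing",w,(w[0]+w[1])/2,np.degrees(np.arctan2(*(w[1]-w[0])[1::-1])))
print("ring side",[S(u,v,.032) for u,v in((254,490),(470,490),(362,432),(362,548))],S(362,490,.032))
print("pot ring side",S(310,350,.032))
C=cloud(t);
for n,(u,v) in dict(lid=(262,160),head=(330,170),boss=(341,148),hand=(275,198),wing=(348,141),rod=(344,99),glass=(300,180),meter=(265,225)).items(): print(n,C[v,u],px2w(t,u,v,C[v,u][2]))
print("meter/beaker/jar",px2w(t,261,212,.023),px2w(t,283,248,.023),px2w(t,207,228,.059))
```

```text
[0.689 0.079 0.032]
[0.4805 0.0685 0.032 ]
[ 0.4969 -0.2582  0.032 ]
0.20874687009450252 0.3271536525401455
y dir deg from +y 2.8753202547501457
x dir 2.870578704571443
centre [ 0.5929 -0.0896  0.032 ]
slot [ 0.591  -0.0129  0.098 ]
slot dir 3.4742941382707837 0.06022095698472807
handle end top [ 0.4654 -0.0171  0.078 ] [ 0.5147 -0.0154  0.08  ]
boss [ 0.5989 -0.1702  0.206 ]
wing [array([ 0.5816, -0.1452,  0.241 ]), array([ 0.6112, -0.1931,  0.241 ])] [ 0.5964 -0.1692  0.241 ] -58.31637662942359
ring side [array([ 0.5411, -0.1673,  0.032 ]), array([ 0.6551, -0.1748,  0.032 ]), array([ 0.6068, -0.1112,  0.032 ]), array([ 0.5904, -0.2252,  0.032 ])] [ 0.5982 -0.1711  0.032 ]
pot ring side [ 0.5894 -0.0126  0.032 ]
lid [0.5799 0.0173 0.0988] [0.5799 0.0173 0.0988]
head [ 0.5383 -0.1446  0.1994] [ 0.5383 -0.1446  0.1994]
boss [ 0.5904 -0.1707  0.207 ] [ 0.5904 -0.1707  0.207 ]
hand [ 0.4774 -0.0171  0.0903] [ 0.4774 -0.0171  0.0903]
wing [ 0.6003 -0.1793  0.2398] [ 0.6003 -0.1793  0.2398]
rod [ 0.6912 -0.166   0.2651] [ 0.6912 -0.166   0.2651]
glass [ 0.5315 -0.0928  0.0336] [ 0.5315 -0.0928  0.0336]
meter [0.4033 0.0088 0.0228] [0.4033 0.0088 0.0228]
meter/beaker/jar [0.4407 0.02   0.023 ] [ 0.3372 -0.0421  0.023 ] [0.3972 0.1707 0.059 ]
```

Emit:
drive_tool(
  steps=[
    [[20, 33, 0, 0.12], [40, 66, 0, 0.24], [60, 99, 0, 0.36], [80, 132, 0, 0.48], [100, 165, 0, 0.6], [120, 198, 0, 0.72], [140, 231, 0, 0.84], [160, 264, 0, 0.96], [180, 297, 0, 1.08], [200, 330, 0, 1.2], [220, 363, 0, 1.32], [240, 396, 0, 1.44]],
  ],
  hand=1,
  newtons=40,
)

```text
t: 1.1
tool_pos: [0.4223, -0.0945, 0.4046]
eef_rot: [-0.0, 0.993, 0.114, -0.0]
wrist_force: [0.8, -1.8, 0.6]
opening: 0.997
```

Emit:
drive_tool(
  steps=[
    [[10, 16, 0, 0.12], [20, 32, 0, 0.24], [30, 48, 0, 0.36], [40, 64, 0, 0.48], [46, 77, 0, 0.6], [46, 77, -10, 0.72], [46, 77, -20, 0.84], [46, 77, -30, 0.96], [46, 77, -40, 1.08], [46, 77, -50, 1.2], [46, 77, -60, 1.32], [46, 77, -60, 1.4]],
  ],
)

```text
t: 2.1
tool_pos: [0.4674, -0.0194, 0.3429]
eef_rot: [-0.001, 0.686, 0.728, -0.001]
wrist_force: [-0.3, 0.3, 0.4]
opening: 1.001
```

Run:
```python
from bench import robot
from h import *
o=robot.observe();print(o["t"],o["tool_pos"],o["eef_rot"],o["qpos"])
for n in("side","top"):
    c=robot.camera(n);np.savez(f"{n}1.npz",**c)
    crop(c,*((150,60,400,310) if n=="side" else (180,85,370,285)),3,f"pics/{n}1.png")
```

```text
2.1 [ 0.46738323 -0.01938935  0.34286718] [-1.18901241e-03  6.86026630e-01  7.27575096e-01 -7.27568270e-04] [-2.15922685e-01  1.96857007e-01 -3.11335387e-01  1.06539173e+00
 -2.51985362e-05 -2.74689567e-01]
```

View pics/side1.png

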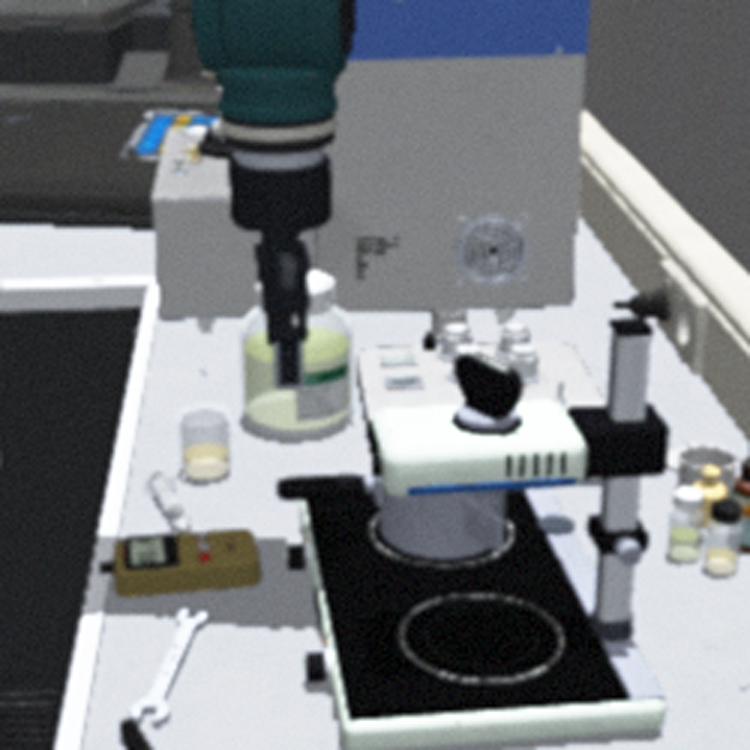

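View pics/top1.png

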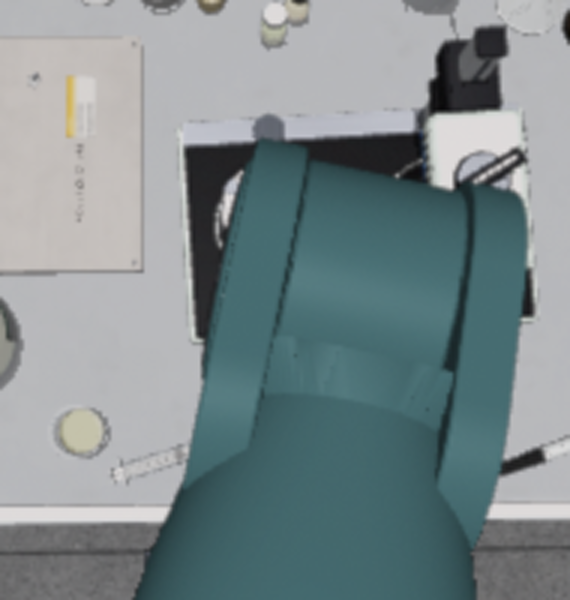

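Emit:
drive_tool(
  steps=[
    [[0, 0, -20, 0], [0, 0, -45, 0], [0, 0, -70, 0], [0, 0, -90, 0], [0, 0, -105, 0], [0, 0, -111, 0], [0, 0, -111, 0]],
  ],
)

```text
t: 2.78
tool_pos: [0.4676, -0.0194, 0.2329]
eef_rot: [-0.001, 0.689, 0.725, -0.0]
wrist_force: [-1.1, 0.8, 0.1]
opening: 1.002
```

Run:
```python
from bench import robot
from h import *
o=robot.observe();print(o["t"],o["tool_pos"],o["eef_rot"],o["wrist_force"])
c=robot.camera("side");np.savez("side2.npz",**c);crop(c,200,140,350,260,5,"pics/side2.png")
for p in [(.468,-.018,.078),(.459,-.018,.078)]:print((w2px(c,p)-[200,140])*5)
```

```text
2.7833 [ 0.46763673 -0.01944438  0.23292794] [-7.58572730e-04  6.89197057e-01  7.24573410e-01 -4.62857247e-04] [-1.05527007  0.75033861  0.12976455]
[232.69162286 413.15409843]
[213.68731733 413.77295636]
```

View pics/side2.png

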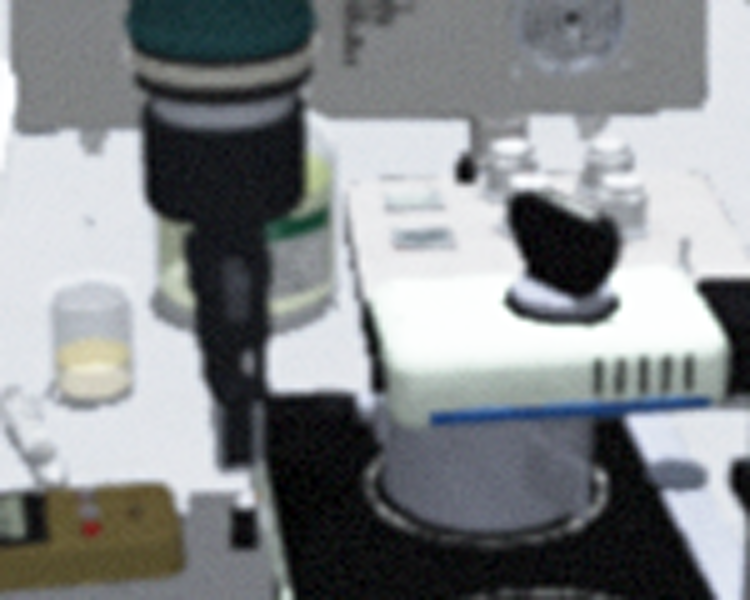

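Emit:
drive_tool(
  steps=[
    [[0, 0, 0, 0], [0, 0, 0, 0], [0, 0, 0, 0], [0, 0, 0, 0], [0, 0, 0, 0], [0, 0, 0, 0], [0, 0, 0, 0], [0, 0, 0, 0]],
  ],
  hand=-1,
  newtons=40,
)

```text
t: 3.5
tool_pos: [0.4679, -0.0195, 0.2338]
eef_rot: [0.0, 0.688, 0.725, -0.0]
wrist_force: [-1.4, -0.6, 3.6]
opening: 0.197
```

Emit:
drive_tool(
  steps=[
    [[0, -4, 0, 0], [0, -12, 0, 0], [1, -22, 0, 0], [1, -32, 0, 0], [2, -42, 0, 0], [2, -52, 0, 0], [2, -62, 0, 0], [3, -72, 0, 0], [3, -82, 0, 0], [4, -88, 0, 0], [4, -90, 0, 0], [4, -90, 0, 0]],
  ],
)

```text
t: 4.5
tool_pos: [0.472, -0.1101, 0.2337]
eef_rot: [0.0, 0.689, 0.725, 0.0]
wrist_force: [1.9, 1.5, 2.0]
opening: 0.202
```

Run:
```python
from bench import robot
from h import *
o=robot.observe();print(o["t"],o["tool_pos"],o["eef_rot"],o["wrist_force"])
for n in("side","top"):
    c=robot.camera(n);np.savez(f"{n}3.npz",**c)
    crop(c,*((200,140,350,260) if n=="side" else (220,85,370,205)),5,f"pics/{n}3.png")
```

```text
4.5 [ 0.47201437 -0.11006969  0.23366908] [1.52241189e-04 6.88731708e-01 7.25016283e-01 1.64440460e-05] [1.85287069 1.54822481 1.95624568]
```

View pics/side3.png

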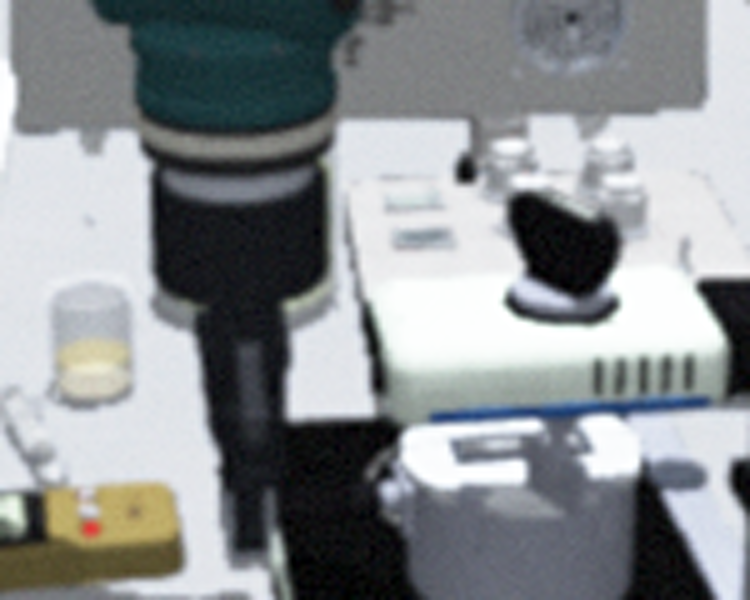

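View pics/top3.png

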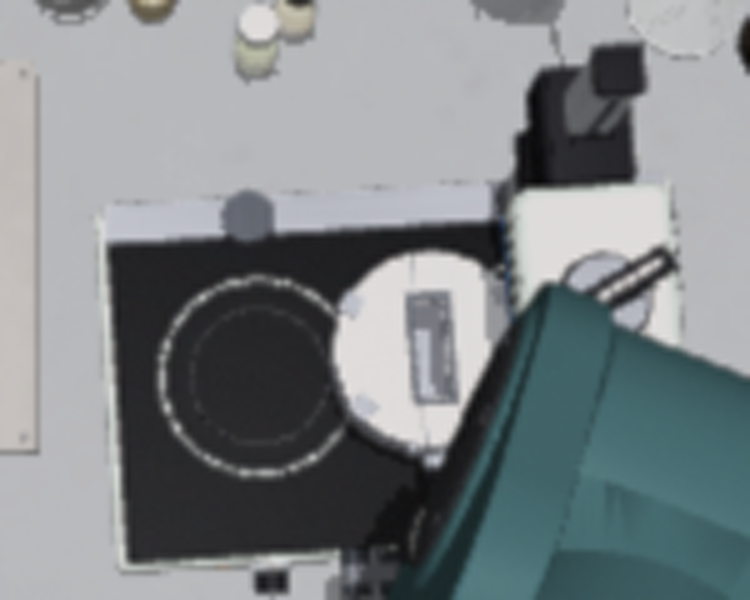

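Run:
```python
from h import *
t=load("top3.npz")
T=lambda u,v,z:px2w(t,u/5+220-0.4,v/5+85-0.4,z)
print("slot",T(431.5,347,.098),"ringL",T(258,376.5,.032),"lid left edge/top",T(332,350,.098),T(428,250,.098))
m1=T(427.5,291.5,.098);m2=T(435.5,402.5,.098);print(np.degrees(np.arctan2(*(m1-m2)[1::-1])))
rl=T(258,376.5,.032)
a=np.radians(2.87);print("ringR pred",rl+.16*np.array([np.sin(a),-np.cos(a),0]))
```

```text
slot [ 0.59557094 -0.10177656  0.098     ] ringL [ 0.59066311 -0.01067978  0.032     ] lid left edge/top [ 0.5943172 -0.0478413  0.098    ] [ 0.64883477 -0.10081742  0.098     ]
3.071268150841592
ringR pred [ 0.59867431 -0.17047909  0.032     ]
```

Emit:
drive_tool(
  steps=[
    [[0, -4, 0, 0], [1, -12, 0, 0], [1, -22, 0, 0], [1, -32, 0, 0], [2, -42, 0, 0], [2, -52, 0, 0], [3, -61, 0, 0], [3, -67, 0, 0], [3, -69, 0, 0], [3, -69, 0, 0], [3, -69, 0, 0]],
  ],
)

```text
t: 5.52
tool_pos: [0.475, -0.1786, 0.2337]
eef_rot: [0.0, 0.689, 0.725, -0.0]
wrist_force: [1.4, 1.5, 2.2]
opening: 0.204
```

Run:
```python
from bench import robot
from h import *
o=robot.observe();print(o["t"],o["tool_pos"],o["eef_rot"],o["wrist_force"])
for n in("side","top"):
    c=robot.camera(n);np.savez(f"{n}4.npz",**c)
    crop(c,*((230,170,360,300) if n=="side" else (220,85,370,205)),5,f"pics/{n}4.png")
```

```text
5.5167 [ 0.47498947 -0.178595    0.23372462] [ 2.45397384e-04  6.88561047e-01  7.25178336e-01 -7.37016667e-05] [1.36810517 1.54258027 2.20277694]
```

View pics/side4.png

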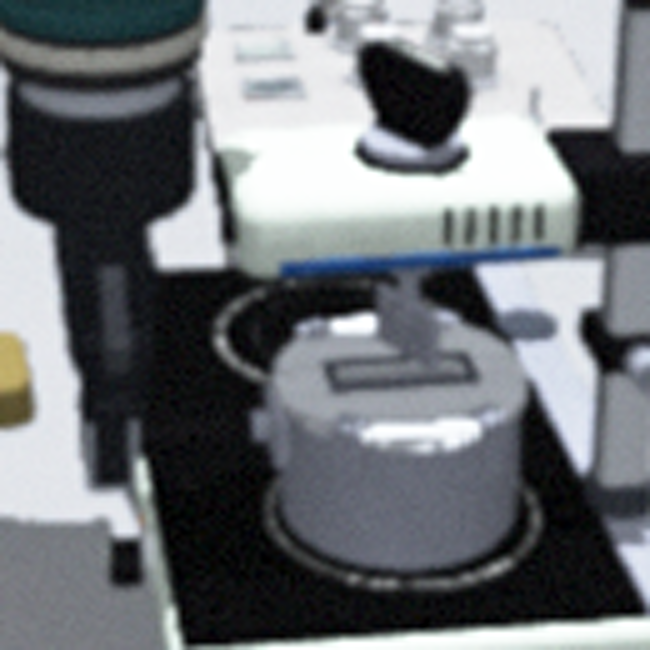

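View pics/top4.png

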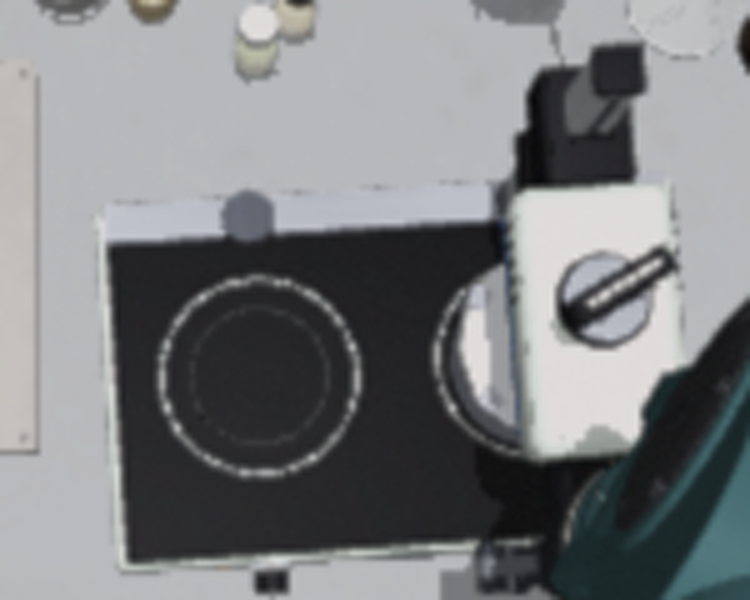

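```bash
python3 - <<'E'
from h import *
s=load("side4.npz")
S=lambda u,v,z:px2w(s,u/5+230-.4,v/5+170-.4,z)
print("slot",S(402,371,.098)); print("paddle lower",S(408,346,.107), "shaft@head",S(397,285,.150))
P=lambda p:(w2px(s,p)-[230,170]+.4)*5
print("pred paddle px",P((.5985,-.1705,.107)),"pred slot",P((.5985,-.1705,.098)),"shaft",P((.5985,-.1705,.162)),P((.5985,-.1705,.133)), "wing mid top",P((.5985,-.1705,.241)))
t=load("top4.npz")
T=lambda u,v,z:px2w(t,u/5+220-0.4,v/5+85-0.4,z)
print("boss",T(605,300,.206),"wing ends",T(567,325,.241),T(673,256,.241))
print("boss extents",T(558,300,.206),T(652,300,.206),T(605,252,.206),T(605,347,.206))
w=T(673,256,.241)-T(567,325,.241);print(np.degrees(np.arctan2(w[1],w[0])),np.linalg.norm(w))
E
python3 -c "
from h import *
s=load('side4.npz');crop(s,280,215,345,265,12,'pics/s4z.png');t=load('top4.npz');crop(t,325,130,360,160,20,'pics/t4z.png')"
```

```text
slot [ 0.5968968  -0.16728385  0.098     ]
paddle lower [ 0.59988212 -0.16239204  0.107     ] shaft@head [ 0.59023676 -0.19080711  0.15      ]
pred paddle px [407.51273384 355.40316409] pred slot [406.95937344 374.61615161] shaft [410.97534369 235.17938435] [409.1320367  299.18004971] wing mid top [416.20581932  53.57430086]
boss [ 0.59886268 -0.17015207  0.206     ] wing ends [ 0.58025761 -0.14377465  0.241     ] [ 0.6121688  -0.19361945  0.241     ]
boss extents [ 0.59902123 -0.14748934  0.206     ] [ 0.59870407 -0.19282227  0.206     ] [ 0.62229113 -0.1707275   0.206     ] [ 0.57600862 -0.16959074  0.206     ]
-57.37217639829608 0.059184695480896936
```

View pics/s4z.png

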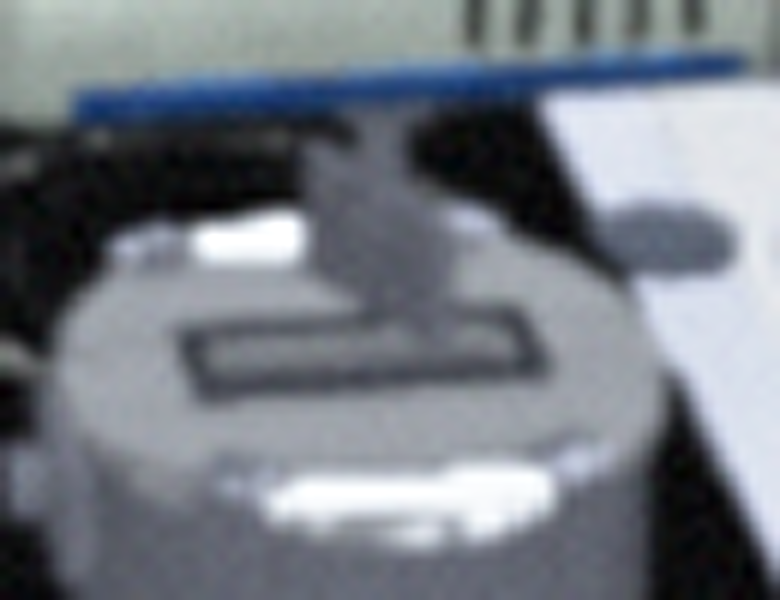

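View pics/t4z.png

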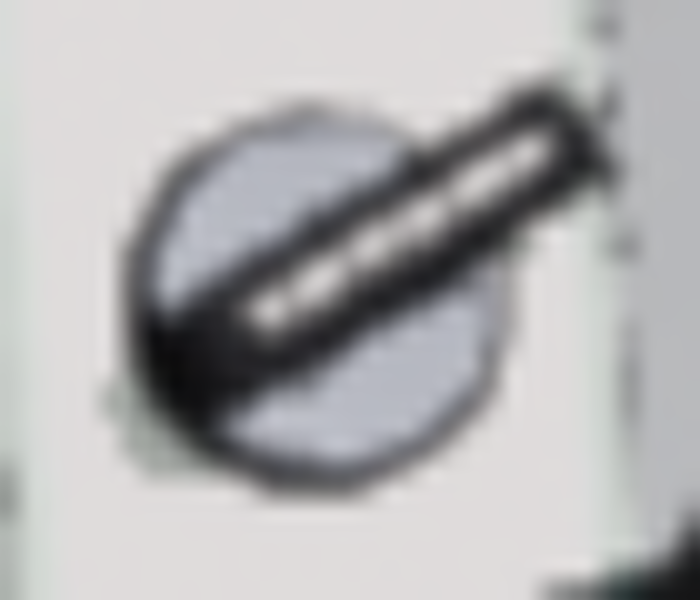

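Emit:
drive_tool(
  steps=[
    [[0, -1, 0, 0], [1, -2, 0, 0], [1, -2, 0, 0], [1, -2, 0, 0], [1, -2, 0, 0]],
  ],
)

```text
t: 6.03
tool_pos: [0.4754, -0.1801, 0.2335]
eef_rot: [-0.001, 0.688, 0.725, -0.0]
wrist_force: [-2.7, 3.4, 4.7]
opening: 0.205
```

Run:
```python
from bench import robot
from h import *
o=robot.observe();print(o["t"],o["tool_pos"],o["eef_rot"],o["wrist_force"],o["qpos"])
c=robot.camera("side");np.savez("side5.npz",**c);crop(c,275,215,350,290,10,"pics/side5.png")
t=load("top4.npz")
T=lambda u,v,z:px2w(t,u/20+325-0.475,v/20+130-0.475,z)
a,b=T(255,315,.241),T(550,140,.241);w=b-a;print(a,b,(a+b)/2,np.degrees(np.arctan2(w[1],w[0])),np.linalg.norm(w))
a,b=T(155,370,.241),T(605,125,.241);print((a+b)/2)
```

```text
6.0333 [ 0.47541827 -0.18010096  0.23354491] [-7.03824787e-04  6.88291729e-01  7.25433603e-01 -2.97833664e-04] [-2.70456724  3.39128151  4.70442089] [-5.22472789e-01  3.53029533e-01 -4.14747212e-01  8.04527654e-01
 -2.49031957e-04 -5.75005198e-01]
[ 0.59027579 -0.15388701  0.241     ] [ 0.61050421 -0.18853474  0.241     ] [ 0.60039    -0.17121088  0.241     ] -59.72229601038379 0.04012049471923705
[ 0.59807958 -0.16856911  0.241     ]
```

View pics/side5.png

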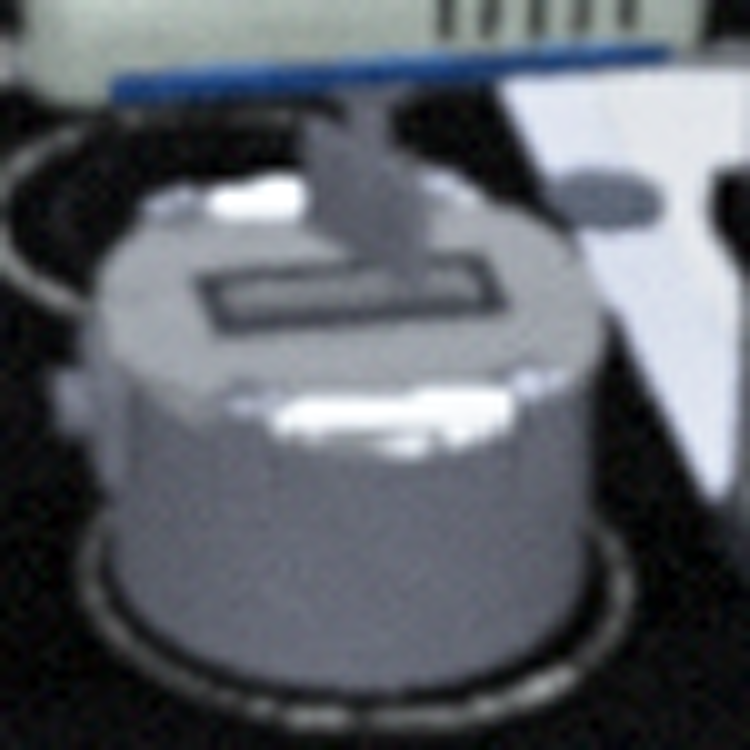

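Emit:
drive_tool(
  steps=[
    [[1, -1, 0, 0], [2, -3, 0, 0], [2, -3, 0, 0], [2, -3, 0, 0], [2, -3, 0, 0]],
  ],
)

```text
t: 6.5
tool_pos: [0.4775, -0.1831, 0.2335]
eef_rot: [-0.001, 0.688, 0.725, -0.0]
wrist_force: [-2.8, 3.4, 3.8]
opening: 0.204
```

Run:
```python
from bench import robot
from h import *
o=robot.observe();print(o["t"],o["tool_pos"],o["eef_rot"],o["wrist_force"])
c=robot.camera("side");np.savez("side6.npz",**c);crop(c,275,215,350,290,10,"pics/side6.png")
P=lambda p:(w2px(c,p)-[275,215]+.45)*10
print(P((.5982,-.1708,.098)))
```

```text
6.5 [ 0.47749918 -0.18312569  0.23354691] [-6.17995622e-04  6.88269185e-01  7.25455113e-01 -1.61676271e-04] [-2.76941485  3.44435229  3.77453211]
[363.18602653 300.48202809]
```

View pics/side6.png

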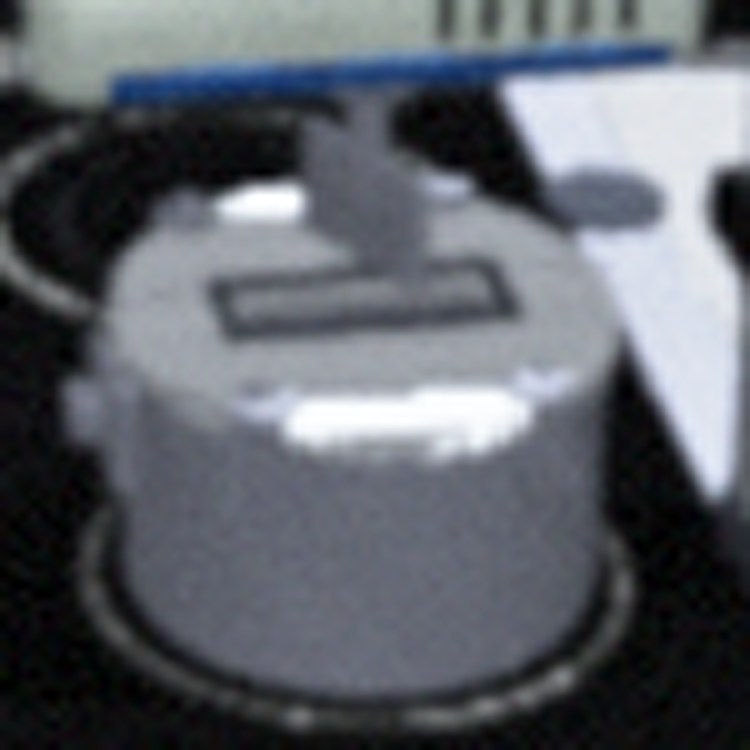

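Emit:
drive_tool(
  steps=[
    [[0, 0, 0, 0], [0, 0, 0, 0], [0, 0, 0, 0], [0, 0, 0, 0], [0, 0, 0, 0], [0, 0, 5, 0], [0, 0, 20, 0], [0, 0, 45, 0], [0, 0, 75, 0], [0, 0, 110, 0], [0, 0, 145, 0], [0, 0, 180, 0]],
  ],
  hand=1,
)

```text
t: 7.55
tool_pos: [0.4774, -0.1832, 0.4159]
eef_rot: [0.0, 0.688, 0.725, 0.0]
wrist_force: [1.3, -0.8, -0.4]
opening: 0.999
```

Emit:
drive_tool(
  steps=[
    [[0, 0, 20, -0.1], [0, 0, 35, -0.2], [0, 0, 35, -0.3], [10, 2, 35, -0.4], [30, 5, 35, -0.5], [50, 6, 35, -0.6], [70, 7, 35, -0.7], [90, 9, 35, -0.8], [105, 11, 35, -0.9], [117, 13, 35, -1.0], [120, 14, 35, -1.075], [120, 14, 35, -1.075]],
  ],
)

```text
t: 8.55
tool_pos: [0.5986, -0.1693, 0.4485]
eef_rot: [-0.0, 0.963, 0.269, -0.0]
wrist_force: [-0.3, -0.5, 0.5]
opening: 1.001
```

Run:
```python
from bench import robot
from h import *
o=robot.observe();print(o["t"],o["tool_pos"],o["eef_rot"],o["qpos"],o["wrist_force"])
q=o["eef_rot"];print(np.degrees(2*np.arctan2(q[2],q[1])))
c=robot.camera("side");np.savez("side7.npz",**c);crop(c,230,110,360,290,4,"pics/side7.png")
c=robot.camera("top");np.savez("top7.npz",**c);cv2.imwrite("pics/top7.png",c["img"])
```

```text
8.55 [ 0.59856816 -0.16927386  0.44845479] [-1.21314369e-04  9.63103087e-01  2.69132682e-01 -1.70075635e-04] [-4.06508061e-01  4.32763419e-01  3.29612178e-01  1.46806217e+00
 -2.48063734e-05  6.19303514e-01] [-0.33040945 -0.45054644  0.49173985]
31.22532646141532
```

View pics/side7.png

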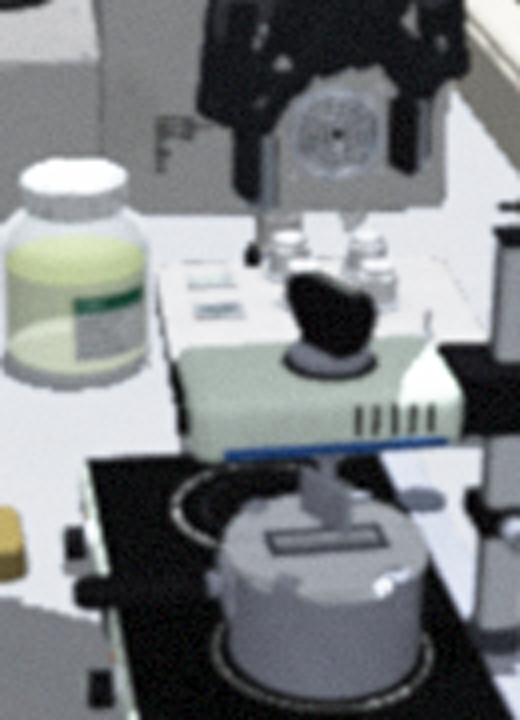

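View pics/top7.png

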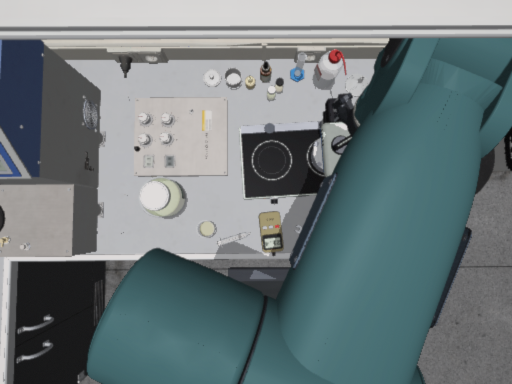

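Emit:
drive_tool(
  steps=[
    [[0, 0, -15, 0], [0, 0, -35, 0], [0, 0, -52, 0], [0, 0, -60, 0], [0, 0, -63, 0], [0, 0, -63, 0], [0, 0, -63, 0]],
  ],
)

```text
t: 9.23
tool_pos: [0.5979, -0.1696, 0.3867]
eef_rot: [0.0, 0.963, 0.271, 0.0]
wrist_force: [0.6, 0.2, 0.6]
opening: 0.999
```

Emit:
drive_tool(
  steps=[
    [[0, 0, 0, 0], [0, 0, 0, 0], [0, 0, 0, 0], [0, 0, 0, 0], [0, 0, 0, 0], [0, 0, 0, 0], [0, 0, 0, 0], [0, 0, 0, 0], [0, 0, 0, 0]],
  ],
  hand=-1,
  newtons=40,
)

```text
t: 9.98
tool_pos: [0.598, -0.1694, 0.3858]
eef_rot: [-0.0, 0.963, 0.271, 0.0]
wrist_force: [2.7, 1.5, 1.4]
opening: 0.156
```

Run:
```python
from bench import robot
from h import *
o=robot.observe();print(o["t"],o["tool_pos"],o["eef_rot"],o["wrist_force"],o["torque"])
q=o["eef_rot"];print(np.degrees(2*np.arctan2(q[2],q[1])))
c=robot.camera("side");np.savez("side8.npz",**c);crop(c,230,110,360,290,4,"pics/side8.png")
```

```text
9.9833 [ 0.59799186 -0.16939555  0.38578383] [-4.34029251e-06  9.62671660e-01  2.70671805e-01  2.19335991e-04] [2.69689705 1.50473072 1.35400355] [ 0.37304388 -0.36094569 -0.00043855]
31.40849492551673
```

View pics/side8.png

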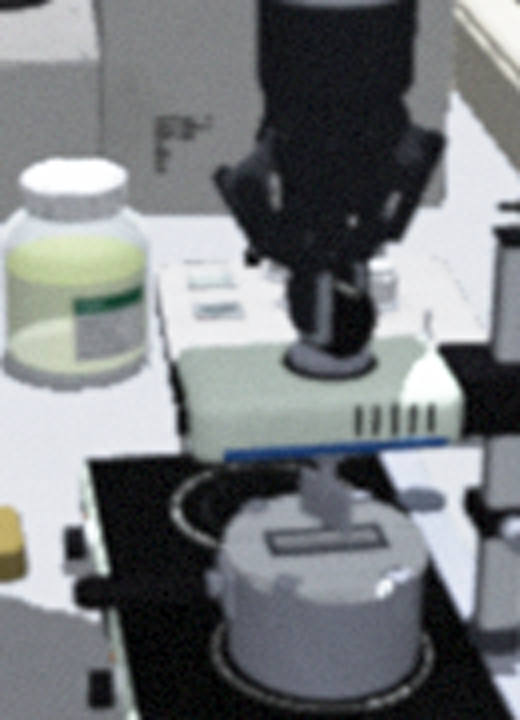

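Emit:
drive_tool(
  steps=[
    [[0, 0, 0, 0.1], [0, 0, 0, 0.2], [0, 0, 0, 0.3], [0, 0, 0, 0.4], [0, 0, 0, 0.5], [0, 0, 0, 0.6], [0, 0, 0, 0.7], [0, 0, 0, 0.8], [0, 0, 0, 0.9], [0, 0, 0, 1.0], [0, 0, 0, 1.075], [0, 0, 0, 1.075]],
  ],
)

```text
t: 11.03
tool_pos: [0.5975, -0.1704, 0.3858]
eef_rot: [0.0, 0.687, 0.727, -0.001]
wrist_force: [-3.8, -8.9, 1.5]
opening: 0.155
```

Emit:
drive_tool(
  steps=[
    [[0, 0, 0, 0], [0, 0, 0, 0], [0, 0, 0, 0]],
  ],
)

```text
t: 11.28
tool_pos: [0.5975, -0.1704, 0.3858]
eef_rot: [0.0, 0.689, 0.725, -0.001]
wrist_force: [-3.4, -8.8, 1.9]
opening: 0.16
```

Run:
```python
from bench import robot
from h import *
o=robot.observe();print(o["t"],o["tool_pos"],o["eef_rot"],o["wrist_force"],o["torque"])
q=o["eef_rot"];print(np.degrees(2*np.arctan2(q[2],q[1])))
c=robot.camera("side");np.savez("side9.npz",**c);crop(c,275,185,350,260,10,"pics/side9.png")
c=robot.camera("top");np.savez("top9.npz",**c);cv2.imwrite("pics/top9.png",c["img"])
```

```text
11.2833 [ 0.5975286  -0.17035473  0.38576044] [ 4.51418439e-04  6.88755995e-01  7.24991895e-01 -1.31435598e-03] [-3.44976243 -8.79378811  1.8947483 ] [-1.45585813  0.62816573  0.04193847]
92.93646369571549
```

View pics/side9.png

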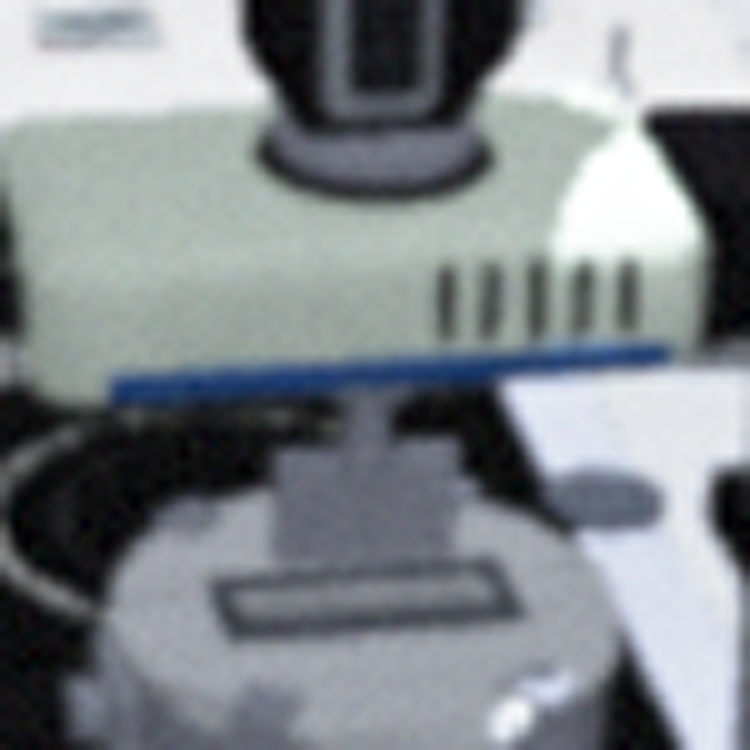

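Emit:
drive_tool(
  steps=[
    [[0, 0, -2, 0], [0, 0, -4, 0], [0, 0, -6, 0], [0, 0, -8, 0], [0, 0, -10, 0], [0, 0, -12, 0], [0, 0, -14, 0], [0, 0, -14, 0]],
  ],
)

```text
t: 12.05
tool_pos: [0.5975, -0.1703, 0.3717]
eef_rot: [0.001, 0.689, 0.725, -0.001]
wrist_force: [-3.6, -8.5, 0.8]
opening: 0.157
```

Run:
```python
from bench import robot
from h import *
o=robot.observe();print(o["t"],o["tool_pos"],o["wrist_force"],o["torque"])
c=robot.camera("side");np.savez("side10.npz",**c);crop(c,275,185,350,260,10,"pics/side10.png")
```

```text
12.05 [ 0.59749793 -0.1703343   0.37173421] [-3.61671972 -8.54908591  0.76737513] [-1.47202133  0.59212383  0.09652176]
```

View pics/side10.png

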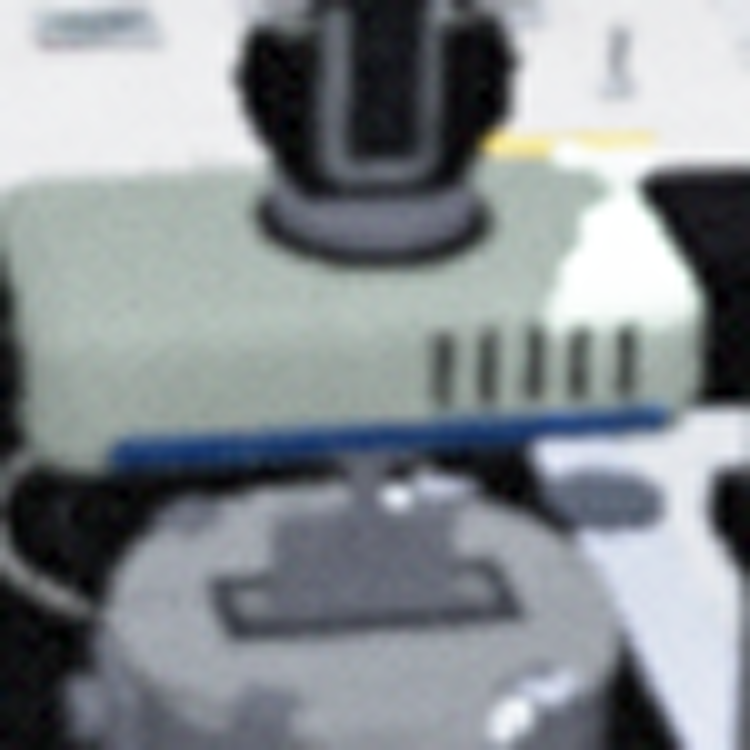

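Emit:
drive_tool(
  steps=[
    [[0, 0, -3, 0], [0, 0, -6, 0], [0, 0, -9, 0], [0, 0, -12, 0], [0, 0, -15, 0], [0, 0, -18, 0], [0, 0, -21, 0], [0, 0, -24, 0], [0, 0, -26, 0], [0, 0, -28, 0], [0, 0, -29, 0], [0, 0, -29, 0]],
  ],
)

```text
t: 13.1
tool_pos: [0.5975, -0.1703, 0.3428]
eef_rot: [0.001, 0.689, 0.725, -0.001]
wrist_force: [-4.0, -8.2, 1.8]
opening: 0.153
```

Emit:
drive_tool(
  steps=[
    [[0, 0, -0.5, 0], [0, 0, -1, 0], [0, 0, -1.5, 0], [0, 0, -1.5, 0], [0, 0, -1.5, 0]],
  ],
)

```text
t: 13.52
tool_pos: [0.5975, -0.1703, 0.3418]
eef_rot: [0.001, 0.689, 0.725, -0.001]
wrist_force: [-4.2, -7.8, 8.0]
opening: 0.153
```

Run:
```python
from bench import robot
from h import *
o=robot.observe();print(o["t"],o["tool_pos"],o["wrist_force"],o["torque"])
c=robot.camera("side");np.savez("side11.npz",**c);crop(c,275,185,350,260,10,"pics/side11.png")
```

```text
13.5167 [ 0.59748877 -0.17032363  0.3418165 ] [-4.18844717 -7.80942873  7.97517023] [-1.31852914  1.0268802   0.01906019]
```

View pics/side11.png

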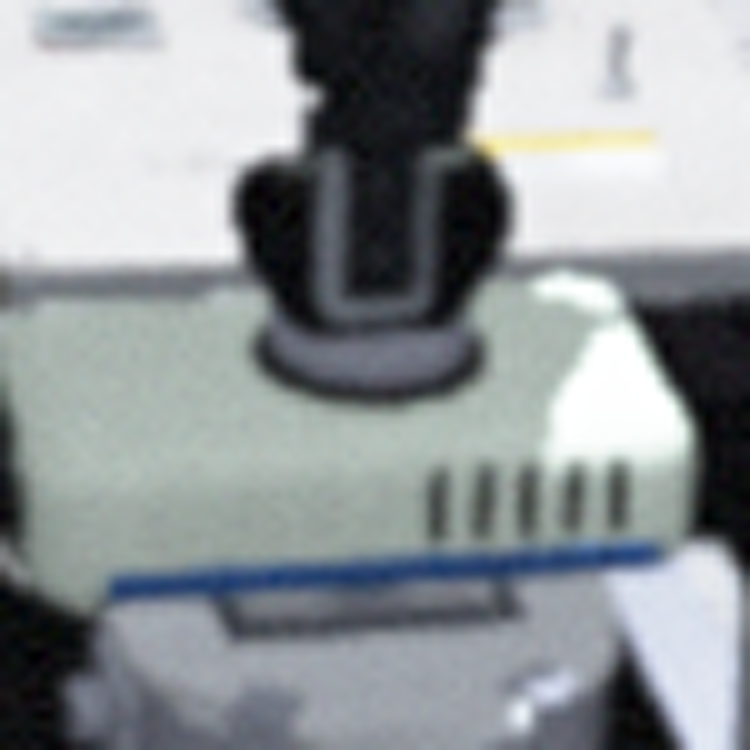

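Emit:
drive_tool(
  steps=[
    [[0, 0, 0, 0], [0, 0, 0, 0], [0, 0, 0, 0], [0, 0, 0, 0], [0, 0, 0, 0], [0, 0, 0, 0], [0, 0, 10, 0], [0, 0, 30, 0], [0, 0, 60, 0], [0, 0, 90, 0], [0, 0, 120, 0], [0, 0, 120, 0]],
  ],
  hand=1,
)

```text
t: 14.57
tool_pos: [0.5977, -0.1694, 0.4675]
eef_rot: [0.004, 0.688, 0.725, 0.001]
wrist_force: [0.9, 0.1, 1.1]
opening: 1.003
```

Emit:
drive_tool(
  steps=[
    [[-15, 0, 10, 0], [-40, 0, 10, 0], [-70, 0, 10, 0], [-100, -20, 10, 0], [-130, -45, 10, 0], [-150, -75, 10, 0], [-165, -105, 10, 0], [-180, -135, 10, 0], [-200, -165, 10, 0], [-200, -180, 10, 0], [-200, -180, 10, 0]],
  ],
)

```text
t: 15.48
tool_pos: [0.397, -0.3521, 0.4714]
eef_rot: [0.0, 0.69, 0.724, -0.0]
wrist_force: [0.4, 0.2, -1.4]
opening: 1.001
```

Run:
```python
from bench import robot
from h import *
o=robot.observe();print(o["t"],o["tool_pos"],o["wrist_force"],o["dq"])
c=robot.camera("side");np.savez("side12.npz",**c);crop(c,150,140,390,310,3,"pics/side12.png")
c=robot.camera("top");np.savez("top12.npz",**c);crop(c,130,85,370,265,3,"pics/top12.png")
C=cloud(c);print("head z",np.median(C[155:180,328:340,2]),C[165,332])
s=load("side12.npz");a=load("side0.npz")
```

```text
15.4833 [ 0.39702179 -0.3521141   0.47142812] [ 0.35623787  0.19928291 -1.40810859] [ 0.05760186 -0.01934383 -0.02960673  0.00087355  0.01159846  0.0446397 ]
head z 0.1541916902773937 [ 0.55728173 -0.16007131  0.15199894]
```

View pics/side12.png

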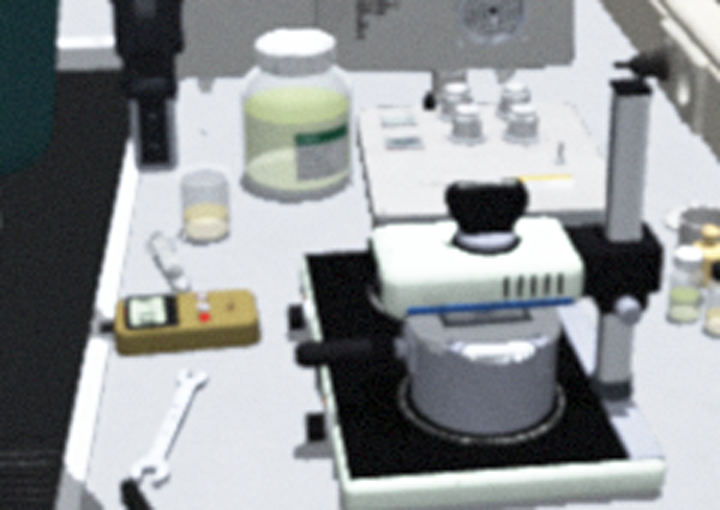

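View pics/top12.png

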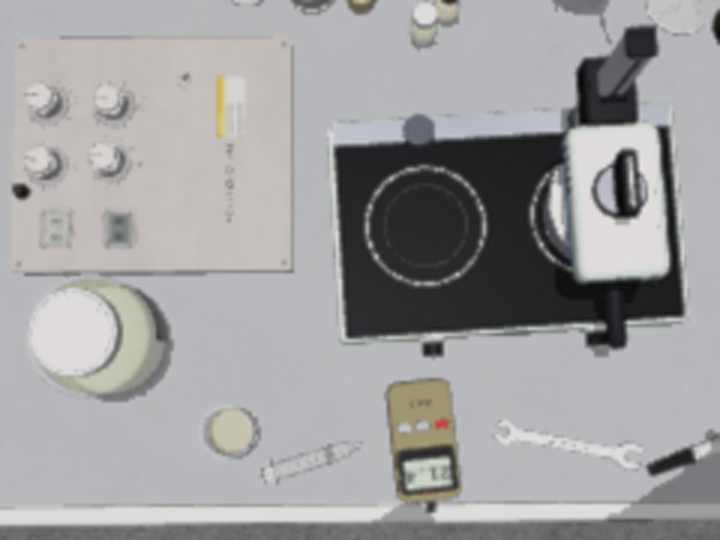

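Emit:
drive_tool(
  steps=[
    [[0, 0, 0, 0], [0, 0, 0, 0], [0, 0, 0, 0], [0, 0, 0, 0]],
  ],
)

```text
t: 15.92
tool_pos: [0.3982, -0.3488, 0.4713]
eef_rot: [0.0, 0.688, 0.726, 0.0]
wrist_force: [-0.8, -0.3, -0.2]
opening: 1.004
```

Run:
```python
from bench import robot
import numpy as np
from h import *
C0=cloud(load("top0.npz"));C=cloud(load("top12.npz"))
print("head z before/after",np.median(C0[165:175,328:334,2]),np.median(C[160:170,328:334,2]))
robot.job_done()
```

```text
head z before/after 0.19762516055612528 0.15484034990875523
the job is handed in; nothing more can be done
```

I slid the pot by the outer end of its handle onto the ring under the stirrer. I then turned the wing about 62° anticlockwise, lowered the stirrer fully, released it, backed off and handed in at about 16 s. No verdict was given.

Because the moves only allow shifts and turns about vertical, the gripper could not lean back as the task described. I gripped near the end of the handle with the tool vertical instead, estimated to pass just in front of the stirrer head.

**Last checks:**
- **Head height:** it dropped about 43 to 45 mm in depth. The arm moved down 43.9 mm, and the vertical force rose to 8 N at the stop.
- **Paddle and slot:** before lowering, the paddle was within about 1 mm of the slot's centre and within about 0.07 rad of its line. It went in with no jump in force. The last picture shows the wing lying front to rear, in line with the handle.
- **Pot:** it stands flat on the ring with its handle to the front.
- **Bystanders:** the jar, beaker and thermometer look unmoved in the pictures; I did not measure them.
- **Arm:** clear of everything.

**Where the checks disagreed:** the two cameras differed by 2 to 3 mm on the pot's position. I followed the side view, which compares slot and paddle directly, and nudged the pot a few millimetres. By the ring's outline it may sit about 1 mm to the rear, well inside the 10 mm limit.

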